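Seat the reagent disc and shut the reader tray

TASK

The orange reagent disc has been left lying on the deck of the reader's open tray, beside its round seat. Without picking it up, nudge the disc along the deck with your fingertips until it drops into the seat and lies flat and flush there, and only then push the teal tray front until the tray is fully shut with the disc in it. Leave the tube rack, the bottle and the specimen cup where they stand.

Things in the scene. Friction and masses are not known exactly. Their poses are not given: they have to be found in the camera images.
- disc_center (a point): Centre of the loose orange reagent disc (64 mm diameter, 10 mm thick, about 50 g, white hub and a ring of 12 dark red dots on top), half-way up its thickness; z axis = disc's axis, up. It starts flat on the tray's deck, so this point starts 41 mm above the table; seated flush it is 31 mm above the table.
- seat (a point): Centre of the mouth of the round seat (recess 68 mm diameter, 10 mm deep, sharp rim) in the light grey tray, level with the deck. Moves with the tray. x axis = direction in which the tray slides shut, z up. The deck is level, 36 mm above the table, reaches in x from 130 mm before this point to 50 mm after it, in y 65 mm either side; no raised edges, so a disc can be pushed off.
- front (a point): Centre of the outer face of the teal tray front, a flat upright plate 150 mm wide (along y), 10 mm thick, from 6 mm to 36 mm above the table (its top is level with the deck; this point is 21 mm above the table). Same axes as the seat: push it along +x to shut the tray. The outer side is free.
- tray (a joint): How far the tray has been pushed in, m: 0 fully out, 0.18 fully shut (hard stop). It stays where it is left; sliding takes about 3.5 N, a little more when faster.
- reader: White disc reader fixed to the table, origin on the table under the middle of its front face; x axis = direction in which the tray slides shut (into the housing), z up. Housing 170 mm wide (y), 260 mm deep (x): the first 110 mm has a low roof 50 mm high, the rest is 135 mm high. The roof's underside is 5 mm above the deck, so only a flush disc goes in.
- rack: Loose blue tube rack with 8 capped tubes, 100 x 46 mm, 88 mm high, origin under its middle. Bystander.
- reagent: Loose white reagent bottle, 44 mm diameter, 85 mm high, origin under its middle. Bystander.
- cup: Loose specimen cup with red lid, 56 mm diameter, 60 mm high, origin under its middle. Bystander.
Things that resemble listed ones, but are neither listed nor needed, are in the scene too. Leave any green look-alike of the part that bears disc_center alone.

How it is judged:
On the way, in this order (a step that is already met when the one before it is completed fails the run):
1. the disc lies flush in the seat while the tray is still out (pushed in less than 60 mm) (horizontal distance between disc_center and seat below 0.004 m and z of disc_center in the frame of seat below -0.0035 m and angle between disc_center's own z axis and vertical below 0.06 rad and value of joint tray below 0.06 m), for 0.3 s.
2. the tray is fully shut (value of joint tray above 0.174 m), for 0.2 s.
At the end, for the whole second after the job is handed in: The tray is shut to within 6 mm; the disc is in its seat (centre within 4 mm, flush within 1.5 mm, tilted under 0.06 rad) and at rest; rack, bottle and cup are within 20 mm of where they stood (value of joint tray above 0.174 m and horizontal distance between disc_center and seat below 0.004 m and z of disc_center in the frame of seat below -0.0035 m and angle between disc_center's own z axis and vertical below 0.06 rad and linear speed of disc below 0.02 m/s and distance of each of rack, reagent, cup from where it was at the start of the episode below 0.02 m); the robot touches nothing.
It fails at once if the disc is lifted off the deck (its centre more than 8 mm above where it lay) (height (world z) of disc_center above 0.049 m).
It fails at once if the tube rack, the bottle or the cup is moved more than 20 mm (distance of any of rack, reagent, cup from where it was at the start of the episode above 0.02 m).
It also fails if it takes over 48 s, if anything falls off the work surface, if the arm or the gripper's body presses on something with over 40 N, if the wrist force passes 120 N, or if a joint passes its speed limit or range.

ROBOT

A 6-joint arm with a two-finger parallel gripper is mounted at the origin on the work surface. World frame = base frame: x ahead of the robot, y to its left, z up, the work surface at z = 0. Lengths are in m, angles in rad, forces in N, time in s.
With the tool pointing down it reaches from about 0.35 to 0.85 m from the base axis. Payload 8.1 kg.
Tool frame: the origin (TCP) lies on the centre line of the jaws, within the pads' length; the fingertips stand 25 mm ahead of it and the grasp point (between the pads) lies 6 mm ahead of it; z points along the fingers, y is the direction in which the jaws open and shut (so a half turn about z gives the same grasp; the last joint's range is limited). The gripper opens to 93 mm and grips with 3 to 60 N. Pads are 15 mm wide; open, the fingers measure 128 mm over their backs; the gripper's body (75 mm by 188 mm) begins 65 mm behind the grasp point.
Start: joints at [1.145, 0.13, 1.488, -0, 1.523, -0.085], TCP at [0.201, 0.566, 0.244] pointing down, gripper open.
Joint ranges: [-2.96, 2.96], [-0.89, 2.26], [0.02, 2.5], [-1.34, 4.48], [0, 2.73], [-2.66, 2.66]. Speed limits (rad/s): [2.39, 2.39, 2.79, 3.14, 3.14, 3.14].

INTERFACE

Orientations are given as a unit quaternion [w, x, y, z].
In Python, from bench import ctrl gives the robot as it stands. The module is installed in compiled form; this text tells all that it offers.
- The arm moves only by the tool arm_command, never from a script. Its argument "motion" is a list of rows, each an object with "translation": the shift along the tool's x, y, z in mm, a list of three; "dr": the turn, a rotation vector about the tool's x, y, z in rad, a list of three; "fingers": the closure in counts, from 0 (fully open) to 255 (shut). A call has 1 to 10 rows; each row shifts and turns the commanded pose from where the row before left it, along the tool's axes as they then stand; what a row does not reach is not made up. A row lasts 1/8 s, in which the tool goes at most 62.5 mm and 10.7 degrees, less where a joint would pass 70% of its speed; a pose out of reach is approached as far as the arm can. A call with a gripper value outside its range is refused whole. The fingers move at their own pace and stop on an object; "force" is the grip in N (left out, the last holds). Time passes only in rows, so rows that do not move let the fingers close. It gives the time, the measured TCP pose, the force and the opening at its end, in the units of the state.
- ctrl.state(): the state, without advancing time (a new reading comes with each control period).
- ctrl.snapshot(name): name is "side" or "top" or "wrist"; returns a dict with "color" (384x512x3 uint8, blue, green, red), "depth" (384x512 float32, m along the optical axis (not along the pixel's ray), 0 where there is no reading), "fovy" (degrees; the focal length in pixels is half the picture's height over the tangent of half this angle, whatever the lens; pixels are square), "cx", "cy" (the principal point, pixels), "k1" (the pictures are not rectified: a ray, as slopes to the right and down, at radius r is drawn at 1 + k1 r^2 times it, then the intrinsics apply), "origin" and "attitude" of the camera in the world; the wrist camera has in their place "mount" (4x4, takes a point from camera to tool coordinates, whose origin is the TCP and whose axes are the flange's). Camera axes: x right, y down, z forward; pixel columns grow to the right and rows downward; lengths in m; the calibration is good to about 2 mm. A picture is of the moment at which its call begins: read the wrist's pose just before it.
- ctrl.sign_off(): hands the job in, once; it reports no verdict.
Trained networks look in a picture, given as the dict that the camera call returned (one of the last four; its "shot" number tells which), for a name from the list of things; names that differ only in an ending like _2 or _b are one class to them, and where a whole thing is asked for, a point or a joint stands for the part that bears it (a point fixed in the world has none). Each returns a list of dicts, best first, with "confidence" (0 to 1); they miss things now and then, are a little off and sometimes report something else, mostly with a low value. They report only what shows in the picture. A call takes as long as a camera call. They do not tell look-alikes from the thing itself.
- ctrl.recognise(picture, query): "xy" ([column, row] in pixels, amid what is visible of it).
- ctrl.trace(picture, query): "mask" (384x512 bool, what is visible of it) and "xy" ([column, row] in pixels, amid what is visible of it).
- ctrl.mark_of(picture, query): "xy" ([column, row] in pixels: a listed point, or the origin of a listed thing).
The state is a dict: "time": time; "joints": joint angles; "joint_vel": joint speeds; "joint_efforts": joint torques, N m; "ee_pos": TCP position; "eef_rot": TCP orientation; "wrist_force": force on the tool from outside, world axes, zero at the start; "wrist_torque": the same for the moment, N m; "grip_width": finger opening in m.
Only numpy, scipy, OpenCV 4.12 (cv2) and the standard library are available. Lean on these libraries where they do the work, as an engineer would, in place of code of your own. Each camera call takes 0.05 s, during which the arm holds its last target.

## Working session

There is one attempt and no reset: what is moved stays moved. The work goes in short steps, Python scripts to look and compute and a tool call to move; the robot and the scene stay as the last step left them, time stands still between calls to the robot, and variables do not carry over. Pictures are saved under pics/ and viewed, and the job is handed in when it is done.

Besides the shell and the picture viewer there is one more tool, called after "Emit:" in YAML: its name, and indented under it one key for each argument. arm_command: Moves the arm, as the interface text tells. Its arguments: {"type":"object","properties":{"motion":{"type":"array"},"force":{"type":"number"}},"required":["motion"]}

```bash
mkdir -p pics
cat > h.py <<'E'
import numpy as np, cv2
from bench import ctrl
from scipy.spatial.transform import Rotation as R
def rot(a):
    a=np.array(a,float)
    return a if a.shape==(3,3) else R.from_quat(a[[1,2,3,0]]).as_matrix()
def pose(s): 
    T=np.eye(4);T[:3,:3]=rot(s['eef_rot']);T[:3,3]=s['ee_pos'];return T
def cam(p,s):
    if 'mount' in p: return pose(s)@np.array(p['mount'])
    T=np.eye(4);T[:3,:3]=rot(p['attitude']);T[:3,3]=p['origin'];return T
def snap(n):
    s=ctrl.state();p=ctrl.snapshot(n);return p,cam(p,s)
def K(p):
    f=192/np.tan(np.radians(p['fovy'])/2);return np.array([[f,0,p['cx']],[0,f,p['cy']],[0,0,1]])
def ray(p,xy):
    return np.r_[cv2.undistortPoints(np.array([[xy]],float),K(p),np.array([p['k1'],0,0,0,0.]))[0,0],1]
def onz(p,T,xy,z):
    d=T[:3,:3]@ray(p,xy);o=T[:3,3];return o+d*(z-o[2])/d[2]
def cloud(p,T):
    v,u=np.nonzero(p['depth']>0);
    n=cv2.undistortPoints(np.c_[u,v].astype(float)[:,None],K(p),np.array([p['k1'],0,0,0,0.]))[:,0]
    d=p['depth'][v,u];return np.c_[n*d[:,None],d]@T[:3,:3].T+T[:3,3],u,v
def proj(p,T,X):
    Ti=np.linalg.inv(T);r,_=cv2.Rodrigues(Ti[:3,:3])
    return cv2.projectPoints(np.atleast_2d(X).astype(float),r,Ti[:3,3],K(p),np.array([p['k1'],0,0,0,0.]))[0][:,0]
E
python3 - <<'E'
from h import *
print(ctrl.state())
zs={'disc_center':.041,'seat':.036,'front':.021,'reader':0,'rack':0,'reagent':0,'cup':0}
for n in ['top','side','wrist']:
    p,T=snap(n);cv2.imwrite(f'pics/{n}0.png',p['color']);print(n,T[:3,3].round(3),p['fovy'],p['k1'])
    for q,z in zs.items():
        for r in ctrl.mark_of(p,q)[:3]: print(q,np.round(r['confidence'],2),np.round(r['xy'],1),onz(p,T,r['xy'],z).round(4))
E
```

```text
{'time': 0.0, 'joints': array([ 1.14460054e+00,  1.31180818e-01,  1.48926575e+00,  2.09415188e-05,
        1.52299536e+00, -8.54042477e-02]), 'joint_vel': array([-0.00132302, -0.00181654,  0.00101755, -0.00092843, -0.00062453,
       -0.00022265]), 'joint_efforts': array([ 1.02954742e-03, -5.59845507e+01, -4.91763139e+01,  7.68543268e-02,
        3.50006029e-02, -1.69492600e-04]), 'ee_pos': array([0.20029862, 0.56502829, 0.2425831 ]), 'eef_rot': array([-2.44069060e-04,  1.69572831e-01,  9.85517225e-01, -8.91903712e-04]), 'wrist_force': array([-0.09861251,  0.51627391, -1.18273485]), 'wrist_torque': array([-0.00644304, -0.0052351 , -0.04412582]), 'grip_width': 0.09307534374698201}
top [0.417 0.167 0.907] 49.310005490103315 -0.03858619531717603
disc_center 0.8 [254.5 179.9] [0.5384 0.1504 0.041 ]
disc_center 0.79 [249.5 268. ] [0.357  0.1637 0.041 ]
disc_center 0.59 [192.8 232.5] [0.4308 0.2795 0.041 ]
seat 0.79 [290.6 189. ] [0.5187 0.075  0.036 ]
front 0.71 [223.6 183.5] [0.5344 0.2162 0.021 ]
reader 0.58 [310.8 195.3] [0.5084 0.0276 0.    ]
reader 0.23 [289.8 189.7] [0.5214 0.073  0.    ]
rack 0.9 [304.8 127.6] [0.6598 0.0359 0.    ]
reagent 0.71 [235.  115.3] [0.6904 0.1907 0.    ]
cup 0.92 [153.7 131.5] [0.6565 0.3723 0.    ]
side [ 0.44  -0.676  0.519] 44.434378991923644 0.04561064779343653
disc_center 0.66 [257.6 217. ] [0.5338 0.1436 0.041 ]
disc_center 0.6 [202.6 204.1] [0.4235 0.2112 0.041 ]
seat 0.57 [258.  238.5] [0.5263 0.0714 0.036 ]
front 0.73 [255.4 207.7] [0.5375 0.2188 0.021 ]
rack 0.66 [329.8 256.9] [0.6616 0.0478 0.    ]
rack 0.51 [254.8 235.7] [0.5274 0.1385 0.    ]
cup 0.91 [297.  183.3] [0.6594 0.3711 0.    ]
wrist [0.135 0.589 0.385] 61.48178911027841 0.029278799405682263
disc_center 0.56 [123.7 380.6] [0.3965 0.3105 0.041 ]
```

View pics/top0.png

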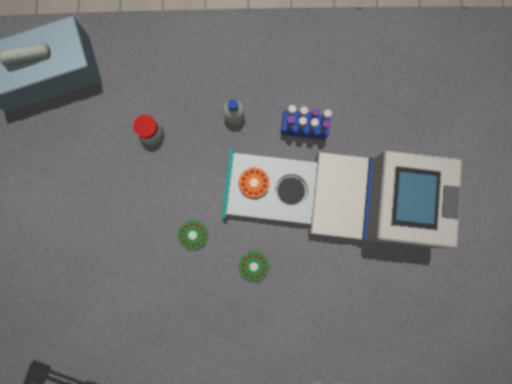

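View pics/side0.png

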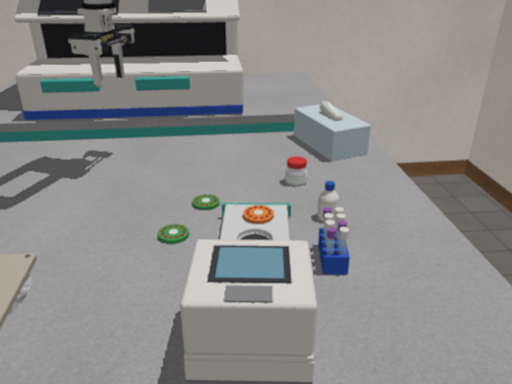

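Run:
```python
from h import *
s=ctrl.state()
p,T=snap('top'); c=p['color'].astype(int); P,u,v=cloud(p,T)
b,g,r=c[...,0],c[...,1],c[...,2]
m=((r>150)&(r-b>80)&(g<150)).astype(np.uint8); m[:150]=0;m[:,:225]=0
m[220:]=0
k=cv2.findContours(m,cv2.RETR_EXTERNAL,cv2.CHAIN_APPROX_NONE)[0];k=max(k,key=cv2.contourArea)
e=cv2.fitEllipse(k);print('disc px',e, onz(p,T,e[0],.046))
seat=ctrl.trace(p,'seat');d=ctrl.trace(p,'disc_center')
m=((r<80)&(g<80)&(b<80)).astype(np.uint8);w=np.zeros_like(m);w[172:207,272:308]=m[172:207,272:308]
k=max(cv2.findContours(w,cv2.RETR_EXTERNAL,cv2.CHAIN_APPROX_NONE)[0],key=cv2.contourArea)
e2=cv2.fitEllipse(k);print('seat dark',e2,onz(p,T,e2[0],.036),onz(p,T,e2[0],.026))
# deck/roof via depth
for nm,lo,hi in [('deck',.030,.041),('roof',.046,.055),('high',.128,.140)]:
    q=(P[:,2]>lo)&(P[:,2]<hi)&(u>215)&(u<470)&(v>145)&(v<255)
    W=np.zeros(m.shape,np.uint8);W[v[q],u[q]]=1
    kk=max(cv2.findContours(W,cv2.RETR_EXTERNAL,cv2.CHAIN_APPROX_NONE)[0],key=cv2.contourArea)
    X=np.array([onz(p,T,x[0].astype(float),(lo+hi)/2)[:2] for x in kk])*1000
    rr=cv2.minAreaRect(X.astype(np.float32));print(nm,rr,np.round(cv2.boxPoints(rr)),np.median(P[q,2]))
m=((g-r>60)&(b-r>40)).astype(np.uint8);W=np.zeros_like(m);W[145:225,215:240]=m[145:225,215:240]
vv,uu=np.nonzero(W);X=np.array([onz(p,T,(a,bb),.03)[:2] for a,bb in zip(uu.astype(float),vv)])*1000
print('teal',cv2.minAreaRect(X.astype(np.float32)))
cv2.imwrite('pics/topz.png',cv2.resize(p['color'][140:260,200:330],None,fx=5,fy=5,interpolation=cv2.INTER_CUBIC))
print(s['ee_pos'])
```

```text
disc px ((253.6703643798828, 182.39768981933594), (28.78924560546875, 29.00430679321289), 20.419435501098633) [0.53245665 0.15230861 0.046     ]
seat dark ((290.9093322753906, 190.64413452148438), (22.28436851501465, 22.945289611816406), 151.59010314941406) [0.51519693 0.0744589  0.036     ] [0.51632974 0.07340134 0.026     ]
deck ((522.7421264648438, 120.08911895751953), (188.49041748046875, 149.819580078125), 82.43624114990234) [[436.  37.]
 [585.  17.]
 [609. 204.]
 [461. 223.]] 0.03631377475185915
roof ((502.8834228515625, -28.249916076660156), (114.43644714355469, 170.4512176513672), 82.69610595703125) [[411. -74.]
 [580. -96.]
 [595.  18.]
 [426.  39.]] 0.05020081418219868
high ((485.8302307128906, -154.1124725341797), (150.29893493652344, 170.36300659179688), 82.42729949951172) [[ 391. -217.]
 [ 560. -240.]
 [ 580.  -91.]
 [ 411.  -68.]] 0.13636232020501787
teal ((534.826904296875, 207.940673828125), (7.521938323974609, 146.5162353515625), 82.57548522949219)
[0.20052622 0.56549839 0.24363871]
```

View pics/topz.png

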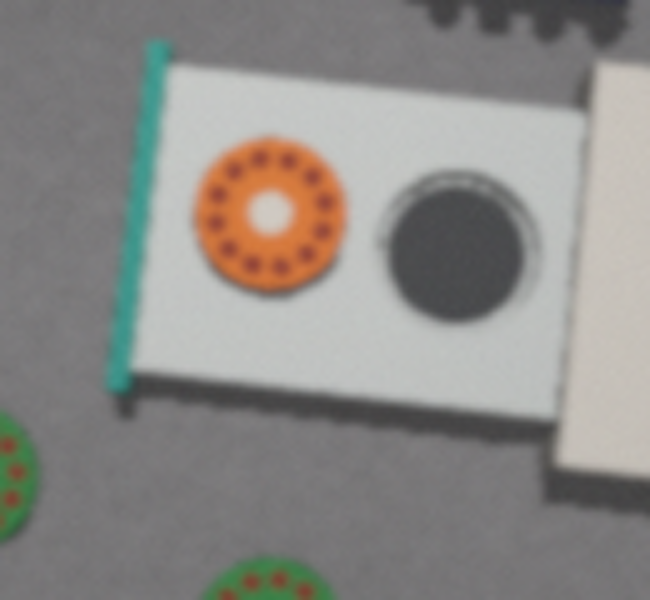

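Emit:
arm_command:
  motion:
    - {"translation": [-43,-18,1],"dr": [0,0,0],"fingers": 156}
    - {"translation": [-43,-18,1],"dr": [0,0,0],"fingers": 156}
    - {"translation": [-43,-18,1],"dr": [0,0,0],"fingers": 156}
    - {"translation": [-43,-18,1],"dr": [0,0,0],"fingers": 156}
    - {"translation": [-43,-18,1],"dr": [0,0,0],"fingers": 156}
    - {"translation": [-43,-18,1],"dr": [0,0,0],"fingers": 156}
    - {"translation": [-43,-18,1],"dr": [0,0,0],"fingers": 156}
    - {"translation": [-43,-18,1],"dr": [0,0,0],"fingers": 156}
    - {"translation": [-43,-18,1],"dr": [0,0,0],"fingers": 156}
    - {"translation": [-43,-18,1],"dr": [0,0,0],"fingers": 156}

```text
time: 2.6
ee_pos: [0.5467, 0.251, 0.2337]
eef_rot: [0.0, 0.17, 0.986, 0.0]
wrist_force: [0.4, 0.0, 0.2]
grip_width: 0.0361
```

Emit:
arm_command:
  motion:
    - {"translation": [0,0,0],"dr": [0,0,0.17],"fingers": 156}
    - {"translation": [0,0,0],"dr": [0,0,0.17],"fingers": 156}
    - {"translation": [0,0,0],"dr": [0,0,0.17],"fingers": 156}
    - {"translation": [0,0,0],"dr": [0,0,0.17],"fingers": 156}
    - {"translation": [0,0,0],"dr": [0,0,0.17],"fingers": 156}
    - {"translation": [0,0,0],"dr": [0,0,0.17],"fingers": 156}
    - {"translation": [0,0,0],"dr": [0,0,0.17],"fingers": 156}
    - {"translation": [0,0,0],"dr": [0,0,0.17],"fingers": 156}
    - {"translation": [0,0,0],"dr": [0,0,0],"fingers": 156}

```text
time: 3.72
ee_pos: [0.5457, 0.2521, 0.2337]
eef_rot: [0.0, 0.751, 0.66, 0.0]
wrist_force: [-1.3, 0.6, -0.6]
grip_width: 0.0363
```

Run:
```python
from h import *
s=ctrl.state();t=rot(s['eef_rot']);print(s['time'],s['ee_pos'].round(4),t.round(3).tolist(),np.degrees(np.arctan2(t[1,0],t[0,0])),s['grip_width'],s['joints'].round(2))
p,T=snap('wrist');cv2.imwrite('pics/w1.png',p['color']);print(T.round(3))
for q,z in {'disc_center':.041,'seat':.036,'front':.021}.items():
    for r in ctrl.mark_of(p,q)[:3]: print(q,np.round(r['confidence'],2),np.round(r['xy'],1),onz(p,T,r['xy'],z).round(4))
```

```text
3.725 [0.5457 0.2521 0.2337] [[0.129, 0.992, 0.0], [0.992, -0.129, 0.0], [0.0, 0.0, -1.0]] 82.61164396784791 0.0363187694640349 [ 0.35  0.14  1.5  -0.    1.51  0.48]
[[ 0.992 -0.124 -0.033  0.556]
 [-0.129 -0.959 -0.254  0.323]
 [ 0.     0.256 -0.967  0.375]
 [ 0.     0.     0.     1.   ]]
disc_center 0.92 [152.6 155.5] [0.4385 0.2888 0.041 ]
disc_center 0.59 [264.7 261.5] [0.5384 0.1545 0.041 ]
seat 0.7 [257.8 319.9] [0.5202 0.0768 0.036 ]
front 0.71 [260.6 204.1] [0.5417 0.2164 0.021 ]
```

View pics/w1.png

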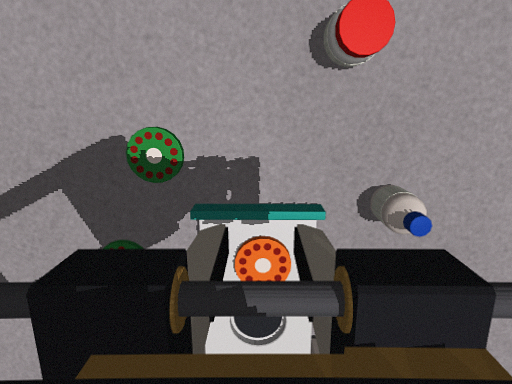

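Run:
```python
from h import *
p,T=snap('wrist'); c=p['color'].astype(int)
b,g,r=c[...,0],c[...,1],c[...,2]
m=((r>150)&(r-b>80)).astype(np.uint8);m[:230]=0;m[:,:225]=0;m[:,300:]=0;m[300:]=0
k=max(cv2.findContours(m,cv2.RETR_EXTERNAL,cv2.CHAIN_APPROX_NONE)[0],key=cv2.contourArea)[:,0].astype(float)
X=np.array([onz(p,T,a,.046)[:2] for a in k if a[1]<278])
f=lambda X:np.linalg.lstsq(np.c_[2*X,np.ones(len(X))],(X**2).sum(1),rcond=None)[0]
s=f(X);print('disc',s[:2],'r',np.sqrt(s[2]+s[0]**2+s[1]**2), k[:,1].max())
w=((r>225)|(1==1)).astype(np.uint8)
# rim radial profile: print zoom
cv2.imwrite('pics/w1z.png',cv2.resize(p['color'][240:360,180:340],None,fx=5,fy=5,interpolation=cv2.INTER_CUBIC))
# predicted rims
im=p['color'].copy()
for o,col in [((.5168,.075),(255,0,0)),((.519,.0768),(0,0,255))]:
    a=np.linspace(0,6.28,90);q=proj(p,T,np.c_[o[0]+.034*np.cos(a),o[1]+.034*np.sin(a),0*a+.036])
    z=cv2.resize(im[240:360,180:340],None,fx=5,fy=5,interpolation=cv2.INTER_CUBIC) if o[0]<.518 else z
    for x in q: cv2.circle(z,tuple(int(i) for i in ((x-[180,240])*5+2)),1,col,-1)
cv2.imwrite('pics/w1z.png',z)
# teal front top outer edge
m=((g-r>60)&(b-r>40)).astype(np.uint8);ys=[np.nonzero(m[:,x])[0] for x in range(195,322)]
top=np.array([onz(p,T,(x,y.min()-.5),.036)[:2] for x,y in zip(range(195,322),ys)])
q=np.polyfit(top[:,0],top[:,1],1);print('outer edge top (y=ax+b)',q, 'ends',onz(p,T,(190.5,205.),.036),onz(p,T,(325.5,205.),.036))
```

```text
disc [0.53601281 0.15659808] r 0.02908481899076977 280.0Traceback (most recent call last):
  File "<stdin>", line 21, in <module>
    return umr_minimum(a, axis, None, out, keepdims, initial, where)
ValueError: zero-size array to reduction operation minimum which has no identity
```

View pics/w1z.png

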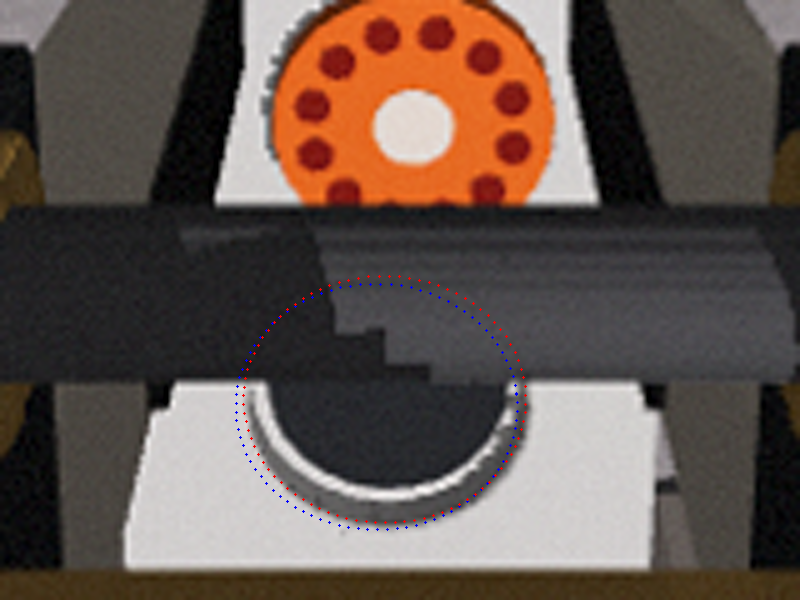

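Run:
```python
from h import *
p,T=snap('wrist'); 
d=onz(p,T,(262.3,265.),.046)[:2];print('disc',d)
S=np.array([.5196,.0768]);v=S-d;print(v,np.linalg.norm(v),np.degrees(np.arctan2(-v[1],-v[0])))
im=p['color']; z=cv2.resize(im[190:310,180:340],None,fx=5,fy=5,interpolation=cv2.INTER_CUBIC)
a=np.linspace(0,6.28,120)
for o in [d]:
    q=proj(p,T,np.c_[o[0]+.032*np.cos(a),o[1]+.032*np.sin(a),0*a+.046])
    for x in q: cv2.circle(z,tuple(int(i) for i in ((x-[180,190])*5+2)),1,(255,0,0),-1)
ax=np.array([.131,.991]);n=np.array([.991,-.131])
F=S+.14*ax
q=proj(p,T,np.array([np.r_[F+t*n,.036] for t in np.linspace(-.075,.075,60)]))
for x in q: cv2.circle(z,tuple(int(i) for i in ((x-[180,190])*5+2)),1,(0,0,255),-1)
cv2.imwrite('pics/w2z.png',z)
```

```text
disc [0.53553188 0.15310887]
[-0.01593188 -0.07630887] 0.07795427372013905 78.20710275549719
```

View pics/w2z.png

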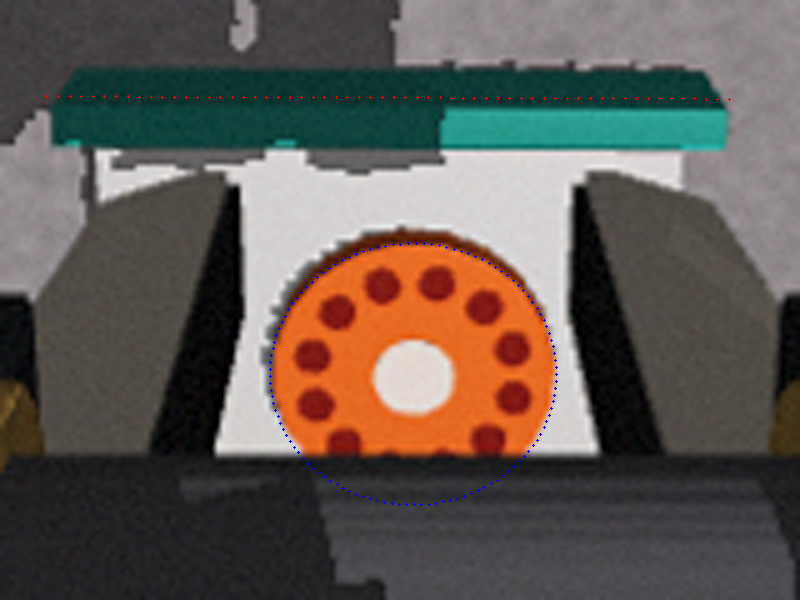

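Emit:
arm_command:
  motion:
    - {"translation": [0,0,0],"dr": [0,0,0.077],"fingers": 156}
    - {"translation": [-27,5,20],"dr": [0,0,0],"fingers": 156}
    - {"translation": [-27,5,40],"dr": [0,0,0],"fingers": 156}
    - {"translation": [0,0,45],"dr": [0,0,0],"fingers": 156}
    - {"translation": [0,0,38],"dr": [0,0,0],"fingers": 156}
    - {"translation": [0,0,18],"dr": [0,0,0],"fingers": 156}
    - {"translation": [0,0,0],"dr": [0,0,0],"fingers": 156}

```text
time: 4.9
ee_pos: [0.5435, 0.1971, 0.0716]
eef_rot: [-0.0, 0.776, 0.631, -0.001]
wrist_force: [0.3, -0.6, 0.3]
grip_width: 0.0365
```

Run:
```python
from h import *
s=ctrl.state();t=rot(s['eef_rot']);print(s['time'],s['ee_pos'].round(4),np.degrees(np.arctan2(t[1,0],t[0,0])),t[:,2].round(4),s['grip_width'],s['wrist_force'].round(1))
p,T=snap('wrist');cv2.imwrite('pics/w3.png',p['color'])
p,T=snap('top');cv2.imwrite('pics/t3.png',cv2.resize(p['color'][100:260,170:350],None,fx=4,fy=4))
```

```text
4.9 [0.5435 0.1971 0.0716] 78.17741254509188 [-2.4e-03 -7.0e-04 -1.0e+00] 0.03649833610639515 [ 0.3 -0.6  0.3]
```

View pics/w3.png

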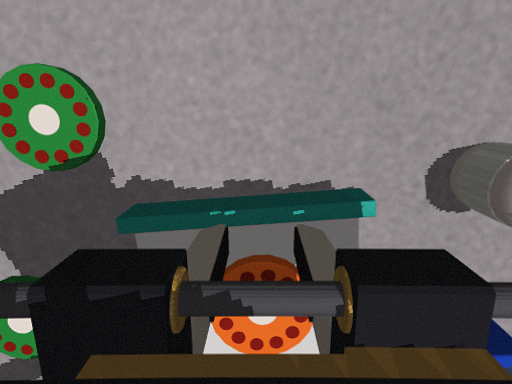

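View pics/t3.png

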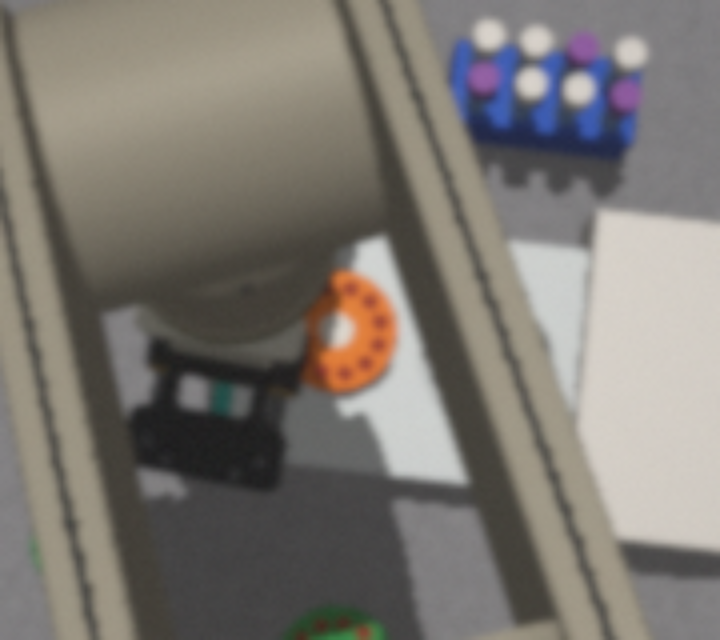

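Emit:
arm_command:
  motion:
    - {"translation": [0,0,6],"dr": [0,0,0],"fingers": 156}
    - {"translation": [0,0,0],"dr": [0,0,0],"fingers": 156}
    - {"translation": [-5,0,0],"dr": [0,0,0],"fingers": 156}
    - {"translation": [-5,0,0],"dr": [0,0,0],"fingers": 156}
    - {"translation": [-5,0,0],"dr": [0,0,0],"fingers": 156}
    - {"translation": [-5,0,0],"dr": [0,0,0],"fingers": 156}
    - {"translation": [-5,0,0],"dr": [0,0,0],"fingers": 156}
    - {"translation": [-5,0,0],"dr": [0,0,0],"fingers": 156}
    - {"translation": [0,0,0],"dr": [0,0,0],"fingers": 156}

```text
time: 6.12
ee_pos: [0.5381, 0.1674, 0.0666]
eef_rot: [0.0, 0.777, 0.63, -0.0]
wrist_force: [-0.2, 0.5, -0.2]
grip_width: 0.0359
```

Run:
```python
from h import *
s=ctrl.state();t=rot(s['eef_rot']);print(s['time'],s['ee_pos'].round(4),np.degrees(np.arctan2(t[1,0],t[0,0])),t[:,2].round(4),s['grip_width'],s['wrist_force'].round(1))
p,T=snap('wrist');cv2.imwrite('pics/w4.png',p['color'])
p,T=snap('side');cv2.imwrite('pics/s4.png',cv2.resize(p['color'][130:300,180:370],None,fx=4,fy=4)[:600])
```

```text
6.125 [0.5381 0.1674 0.0666] 78.11228911085833 [-1.e-04 -2.e-04 -1.e+00] 0.03587673929628205 [-0.2  0.5 -0.2]
```

View pics/w4.png

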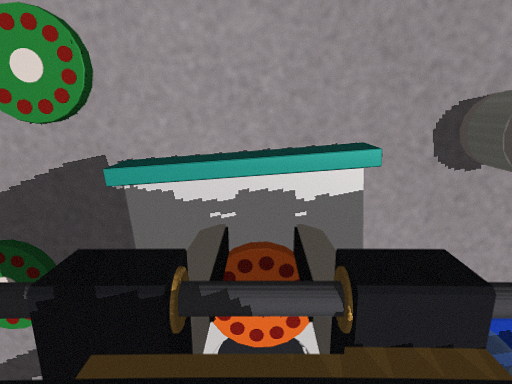

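View pics/s4.png

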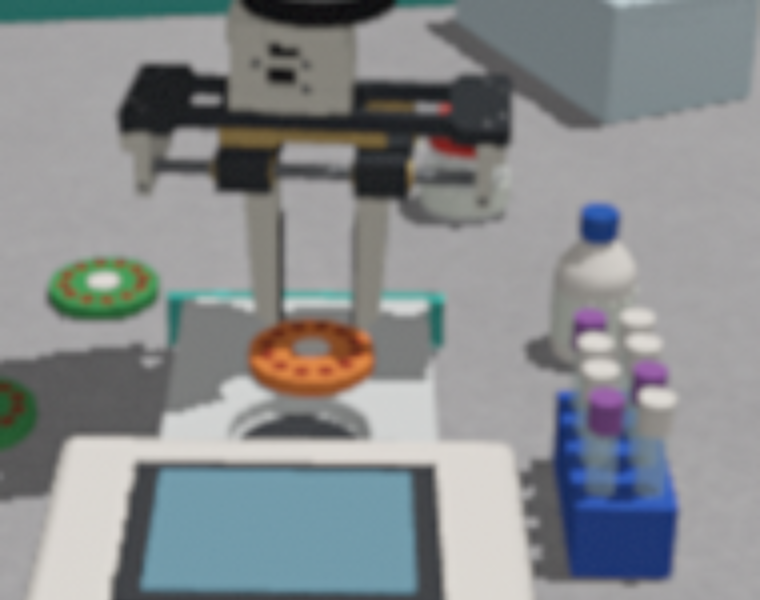

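Emit:
arm_command:
  motion:
    - {"translation": [-5,0,0],"dr": [0,0,0],"fingers": 156}
    - {"translation": [-5,0,0],"dr": [0,0,0],"fingers": 156}
    - {"translation": [-5,0,0],"dr": [0,0,0],"fingers": 156}
    - {"translation": [-5,0,0],"dr": [0,0,0],"fingers": 156}
    - {"translation": [-5,0,0],"dr": [0,0,0],"fingers": 156}
    - {"translation": [-5,0,0],"dr": [0,0,0],"fingers": 156}
    - {"translation": [-5,0,0],"dr": [0,0,0],"fingers": 156}
    - {"translation": [-5,0,0],"dr": [0,0,0],"fingers": 156}
    - {"translation": [-5,0,0],"dr": [0,0,0],"fingers": 156}
    - {"translation": [0,0,0],"dr": [0,0,0],"fingers": 156}

```text
time: 7.48
ee_pos: [0.5288, 0.1234, 0.0666]
eef_rot: [0.0, 0.777, 0.63, -0.0]
wrist_force: [0.0, -0.8, -0.1]
grip_width: 0.036
```

Run:
```python
from h import *
s=ctrl.state();t=rot(s['eef_rot']);print(s['time'],s['ee_pos'].round(4),np.degrees(np.arctan2(t[1,0],t[0,0])),s['wrist_force'].round(1))
p,T=snap('wrist');cv2.imwrite('pics/w5.png',p['color'])
p,T=snap('side');cv2.imwrite('pics/s5.png',cv2.resize(p['color'][130:300,180:370],None,fx=4,fy=4)[:600])
```

```text
7.475 [0.5288 0.1234 0.0666] 78.11519303684635 [ 0.  -0.8 -0.1]
```

View pics/w5.png

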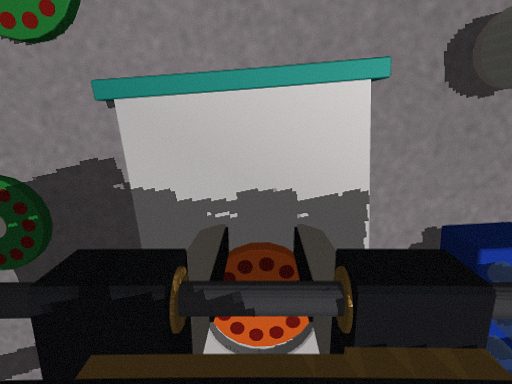

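View pics/s5.png

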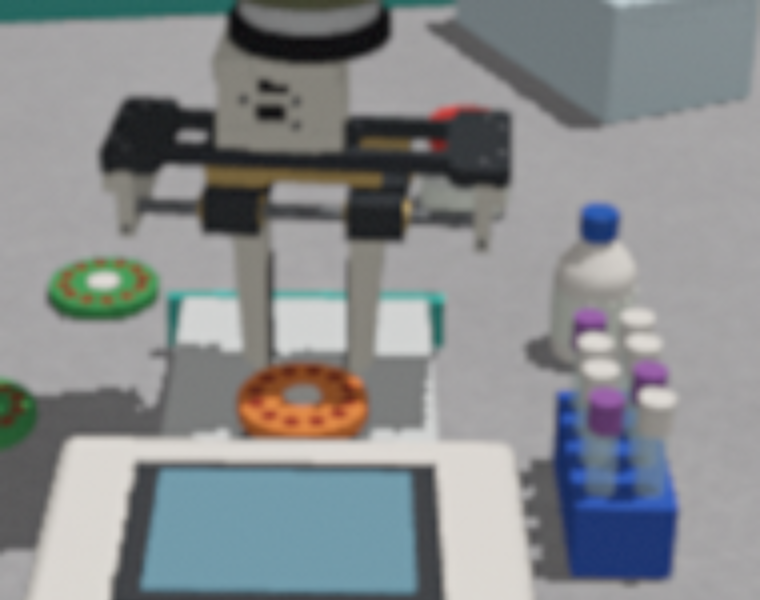

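Emit:
arm_command:
  motion:
    - {"translation": [-3,0,0],"dr": [0,0,0],"fingers": 156}
    - {"translation": [-3,0,0],"dr": [0,0,0],"fingers": 156}
    - {"translation": [-3,0,0],"dr": [0,0,0],"fingers": 156}
    - {"translation": [-3,0,0],"dr": [0,0,0],"fingers": 156}
    - {"translation": [0,0,0],"dr": [0,0,0],"fingers": 156}
    - {"translation": [0,0,0],"dr": [0,0,0],"fingers": 156}

```text
time: 8.32
ee_pos: [0.5264, 0.112, 0.0666]
eef_rot: [-0.0, 0.776, 0.63, -0.0]
wrist_force: [-0.4, 0.2, -0.5]
grip_width: 0.0361
```

Run:
```python
from h import *
s=ctrl.state();t=rot(s['eef_rot']);print(s['time'],s['ee_pos'].round(4),s['wrist_force'].round(1))
p,T=snap('wrist');cv2.imwrite('pics/w6.png',p['color'])
p,T=snap('side');cv2.imwrite('pics/s6.png',cv2.resize(p['color'][130:300,180:370],None,fx=4,fy=4)[:600])
```

```text
8.325 [0.5264 0.112  0.0666] [-0.4  0.2 -0.5]
```

View pics/w6.png

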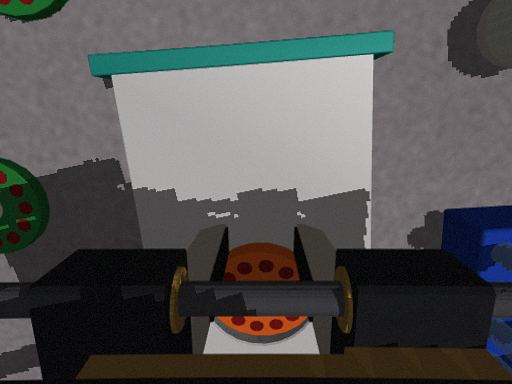

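View pics/s6.png

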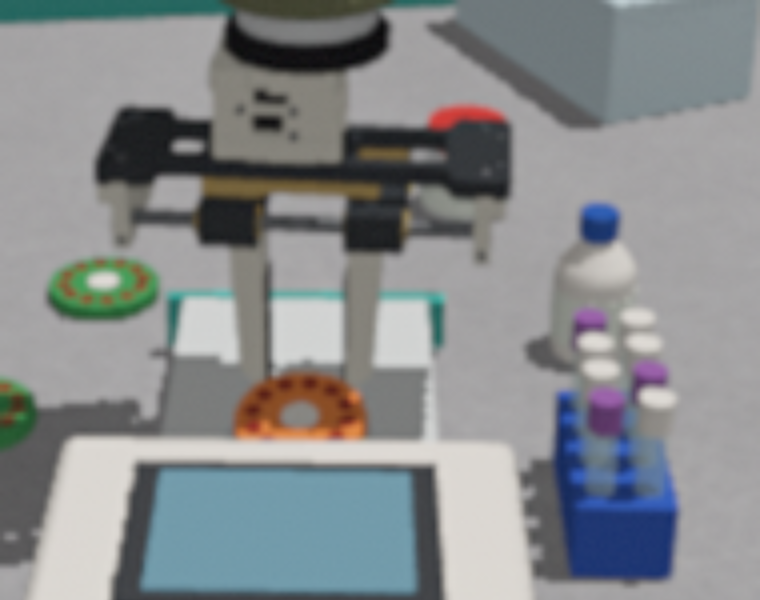

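Emit:
arm_command:
  motion:
    - {"translation": [-1.5,0,0],"dr": [0,0,0],"fingers": 156}
    - {"translation": [-1.5,0,0],"dr": [0,0,0],"fingers": 156}
    - {"translation": [0,0,0],"dr": [0,0,0],"fingers": 156}
    - {"translation": [0,0,0],"dr": [0,0,0],"fingers": 156}

```text
time: 8.93
ee_pos: [0.5258, 0.1091, 0.0667]
eef_rot: [0.0, 0.776, 0.63, 0.0]
wrist_force: [0.3, 0.3, -0.0]
grip_width: 0.036
```

Run:
```python
from h import *
s=ctrl.state();t=rot(s['eef_rot']);print(s['time'],s['ee_pos'].round(4),s['wrist_force'].round(1))
p,T=snap('wrist')
P,u,v=cloud(p,T);c=p['color'].astype(int)[v,u]
q=(c[:,2]-c[:,0]>70)&(u>200)&(u<320)&(v>230)&(c[:,2]>90)&(P[:,2]<.07)
A=np.c_[P[q,:2],np.ones(q.sum())];co=np.linalg.lstsq(A,P[q,2],rcond=None)[0];print(q.sum(),'median z',np.median(P[q,2]),'slopes',co[:2])
dk=(c.min(1)>150)&(P[:,2]<.05)&(P[:,2]>.025);print('deck z',np.median(P[dk,2]))
cv2.imwrite('pics/w7.png',np.vstack([cv2.resize(p['color'][225:360,180:340],None,fx=4,fy=4)]))
```

```text
8.925 [0.5258 0.1091 0.0667] [ 0.3  0.3 -0. ]
1283 median z 0.03600118796498947 slopes [-0.00690338  0.00083605]
deck z 0.03599289975801852
```

View pics/w7.png

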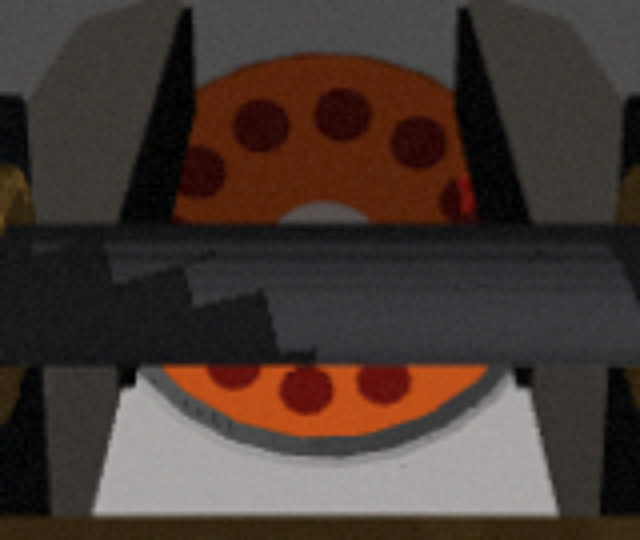

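Emit:
arm_command:
  motion:
    - {"translation": [0,0,-15],"dr": [0,0,0],"fingers": 156}
    - {"translation": [0,0,-25],"dr": [0,0,0],"fingers": 156}
    - {"translation": [36,-3,0],"dr": [0,0,0],"fingers": 156}
    - {"translation": [36,-3,0],"dr": [0,0,0],"fingers": 156}
    - {"translation": [36,-3,0],"dr": [0,0,0],"fingers": 156}
    - {"translation": [34,-4,0],"dr": [0,0,0],"fingers": 156}
    - {"translation": [0,0,0],"dr": [0,0,-0.077],"fingers": 156}
    - {"translation": [0,0,0],"dr": [0,0,0],"fingers": 156}

```text
time: 9.98
ee_pos: [0.5425, 0.2513, 0.1076]
eef_rot: [0.0, 0.751, 0.66, 0.0]
wrist_force: [-0.1, 0.3, -0.1]
grip_width: 0.0363
```

Run:
```python
from h import *
s=ctrl.state();t=rot(s['eef_rot']);print(s['time'],s['ee_pos'].round(4),np.degrees(np.arctan2(t[1,0],t[0,0])),s['wrist_force'].round(1))
p,T=snap('wrist');cv2.imwrite('pics/w8.png',p['color'])
p,T=snap('side');cv2.imwrite('pics/s8.png',cv2.resize(p['color'][130:300,180:370],None,fx=4,fy=4)[:600])
```

```text
9.975 [0.5425 0.2513 0.1076] 82.58187287989495 [-0.1  0.3 -0.1]
```

View pics/w8.png

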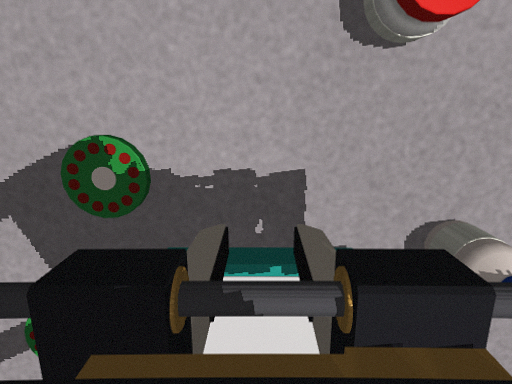

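View pics/s8.png

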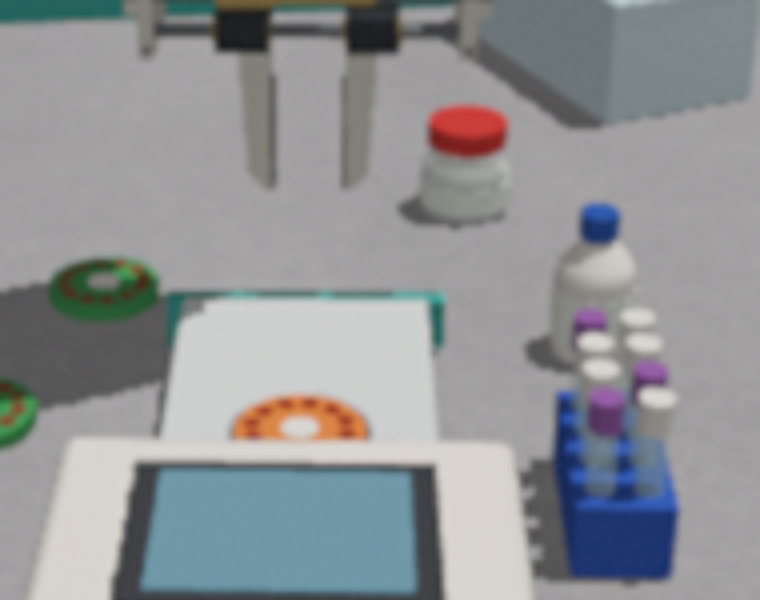

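Emit:
arm_command:
  motion:
    - {"translation": [0,0,22],"dr": [0,0,0],"fingers": 156}
    - {"translation": [0,0,22],"dr": [0,0,0],"fingers": 156}
    - {"translation": [0,0,22],"dr": [0,0,0],"fingers": 156}
    - {"translation": [0,0,0],"dr": [0,0,0],"fingers": 156}
    - {"translation": [-8,0,0],"dr": [0,0,0],"fingers": 156}
    - {"translation": [-8,0,0],"dr": [0,0,0],"fingers": 156}
    - {"translation": [-5,0,0],"dr": [0,0,0],"fingers": 156}
    - {"translation": [-5,0,0],"dr": [0,0,0],"fingers": 156}
    - {"translation": [-5,0,0],"dr": [0,0,0],"fingers": 156}
    - {"translation": [-5,0,0],"dr": [0,0,0],"fingers": 156}

```text
time: 11.32
ee_pos: [0.5378, 0.2155, 0.041]
eef_rot: [-0.0, 0.752, 0.66, 0.001]
wrist_force: [-0.3, 4.3, 0.6]
grip_width: 0.0361
```

Emit:
arm_command:
  motion:
    - {"translation": [-8,0,0],"dr": [0,0,0],"fingers": 156}
    - {"translation": [-8,0,0],"dr": [0,0,0],"fingers": 156}
    - {"translation": [-8,0,0],"dr": [0,0,0],"fingers": 156}
    - {"translation": [-8,0,0],"dr": [0,0,0],"fingers": 156}
    - {"translation": [-8,0,0],"dr": [0,0,0],"fingers": 156}
    - {"translation": [-8,0,0],"dr": [0,0,0],"fingers": 156}
    - {"translation": [-8,0,0],"dr": [0,0,0],"fingers": 156}
    - {"translation": [-8,0,0],"dr": [0,0,0],"fingers": 156}
    - {"translation": [0,0,0],"dr": [0,0,0],"fingers": 156}

```text
time: 12.45
ee_pos: [0.5288, 0.1505, 0.0402]
eef_rot: [0.0, 0.752, 0.659, -0.001]
wrist_force: [0.0, -0.9, 0.2]
grip_width: 0.0363
```

Run:
```python
from h import *
s=ctrl.state();t=rot(s['eef_rot']);print(s['time'],s['ee_pos'].round(4),np.degrees(np.arctan2(t[1,0],t[0,0])),s['wrist_force'].round(1))
p,T=snap('top');cv2.imwrite('pics/t9.png',cv2.resize(p['color'][100:260,200:400],None,fx=3.5,fy=3.5))
```

```text
12.45 [0.5288 0.1505 0.0402] 82.52148895943886 [ 0.  -0.9  0.2]
```

View pics/t9.png

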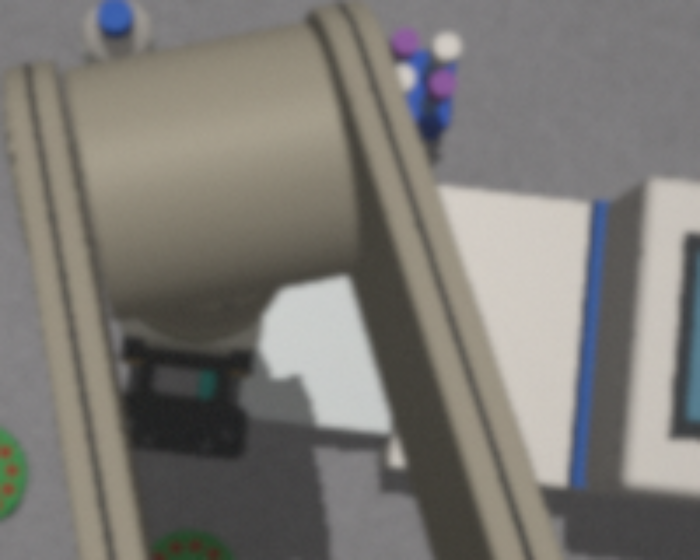

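Emit:
arm_command:
  motion:
    - {"translation": [-8,0,0],"dr": [0,0,0],"fingers": 156}
    - {"translation": [-8,0,0],"dr": [0,0,0],"fingers": 156}
    - {"translation": [-8,0,0],"dr": [0,0,0],"fingers": 156}
    - {"translation": [-8,0,0],"dr": [0,0,0],"fingers": 156}
    - {"translation": [-8,0,0],"dr": [0,0,0],"fingers": 156}
    - {"translation": [-8,0,0],"dr": [0,0,0],"fingers": 156}
    - {"translation": [-8,0,0],"dr": [0,0,0],"fingers": 156}
    - {"translation": [-8,0,0],"dr": [0,0,0],"fingers": 156}
    - {"translation": [-8,0,0],"dr": [0,0,0],"fingers": 156}
    - {"translation": [-5,0,0],"dr": [0,0,0],"fingers": 156}

```text
time: 13.75
ee_pos: [0.5192, 0.0747, 0.0407]
eef_rot: [-0.0, 0.752, 0.66, -0.0]
wrist_force: [-1.8, 4.2, -2.1]
grip_width: 0.0358
```

Emit:
arm_command:
  motion:
    - {"translation": [-4,0,0],"dr": [0,0,0],"fingers": 156}
    - {"translation": [-4,0,0],"dr": [0,0,0],"fingers": 156}
    - {"translation": [-4,0,0],"dr": [0,0,0],"fingers": 156}
    - {"translation": [-4,0,0],"dr": [0,0,0],"fingers": 156}
    - {"translation": [-3,0,0],"dr": [0,0,0],"fingers": 156}
    - {"translation": [-3,0,0],"dr": [0,0,0],"fingers": 156}

```text
time: 14.5
ee_pos: [0.5164, 0.0533, 0.0407]
eef_rot: [-0.0, 0.752, 0.66, -0.0]
wrist_force: [-2.6, 4.4, -1.6]
grip_width: 0.0364
```

Estimated about 10 mm remaining; continuing in small steps while watching the force.

Emit:
arm_command:
  motion:
    - {"translation": [-2,0,0],"dr": [0,0,0],"fingers": 156}
    - {"translation": [-2,0,0],"dr": [0,0,0],"fingers": 156}
    - {"translation": [-2,0,0],"dr": [0,0,0],"fingers": 156}

```text
time: 14.88
ee_pos: [0.5157, 0.0474, 0.0407]
eef_rot: [0.0, 0.752, 0.66, 0.0]
wrist_force: [-2.4, 4.4, -1.1]
grip_width: 0.0363
```

Emit:
arm_command:
  motion:
    - {"translation": [-1.5,0,0],"dr": [0,0,0],"fingers": 156}
    - {"translation": [-1.5,0,0],"dr": [0,0,0],"fingers": 156}

```text
time: 15.12
ee_pos: [0.5155, 0.046, 0.0407]
eef_rot: [-0.001, 0.752, 0.66, 0.001]
wrist_force: [-0.2, 17.3, -1.8]
grip_width: 0.0366
```

Emit:
arm_command:
  motion:
    - {"translation": [-1,0,0],"dr": [0,0,0],"fingers": 156}

```text
time: 15.25
ee_pos: [0.5155, 0.0459, 0.0407]
eef_rot: [-0.001, 0.752, 0.66, 0.002]
wrist_force: [0.5, 19.7, -2.4]
grip_width: 0.0364
```

Emit:
arm_command:
  motion:
    - {"translation": [-1,0,0],"dr": [0,0,0],"fingers": 156}

```text
time: 15.38
ee_pos: [0.5155, 0.0458, 0.0408]
eef_rot: [-0.002, 0.752, 0.66, 0.002]
wrist_force: [1.5, 23.6, -2.9]
grip_width: 0.0363
```

Emit:
arm_command:
  motion:
    - {"translation": [0,0,0],"dr": [0,0,0],"fingers": 156}
    - {"translation": [0,0,0],"dr": [0,0,0],"fingers": 156}
    - {"translation": [10,0,0],"dr": [0,0,0],"fingers": 156}
    - {"translation": [25,0,0],"dr": [0,0,0],"fingers": 156}
    - {"translation": [40,0,0],"dr": [0,0,0],"fingers": 156}
    - {"translation": [40,0,-20],"dr": [0,0,0],"fingers": 156}
    - {"translation": [40,0,-40],"dr": [0,0,0],"fingers": 156}
    - {"translation": [40,0,-50],"dr": [0,0,0],"fingers": 156}
    - {"translation": [30,0,-50],"dr": [0,0,0],"fingers": 156}
    - {"translation": [0,0,0],"dr": [0,0,0],"fingers": 156}

```text
time: 16.62
ee_pos: [0.5476, 0.2675, 0.206]
eef_rot: [0.002, 0.751, 0.66, 0.005]
wrist_force: [0.5, -1.1, 0.0]
grip_width: 0.0361
```

Run:
```python
from h import *
s=ctrl.state();print(s['time'],s['ee_pos'].round(4),s['wrist_force'].round(1))
p,T=snap('top');cv2.imwrite('pics/t10.png',cv2.resize(p['color'],None,fx=1.5,fy=1.5))
c=p['color'].astype(int);b,g,r=c[...,0],c[...,1],c[...,2]
m=((g-r>40)&(b-r>30));m[:140]=0;m[250:]=0;m[:,:270]=0;m[:,340:]=0
vv,uu=np.nonzero(m);
if len(uu): X=np.array([onz(p,T,(a,bb),.036)[:2] for a,bb in zip(uu.astype(float),vv)])*1000;print('teal',cv2.minAreaRect(X.astype(np.float32)))
for q in ['rack','reagent','cup']:
    for r in ctrl.mark_of(p,q)[:1]: print(q,np.round(r['confidence'],2),onz(p,T,r['xy'],0).round(4))
p,T=snap('side');cv2.imwrite('pics/s10.png',p['color'])
```

```text
16.625 [0.5476 0.2675 0.206 ] [ 0.5 -1.1  0. ]
teal ((510.46917724609375, 32.59980392456055), (11.309649467468262, 148.93275451660156), 82.47308349609375)
rack 0.71 [0.6659 0.045  0.    ]
reagent 0.6 [0.6888 0.192  0.    ]
```

View pics/t10.png

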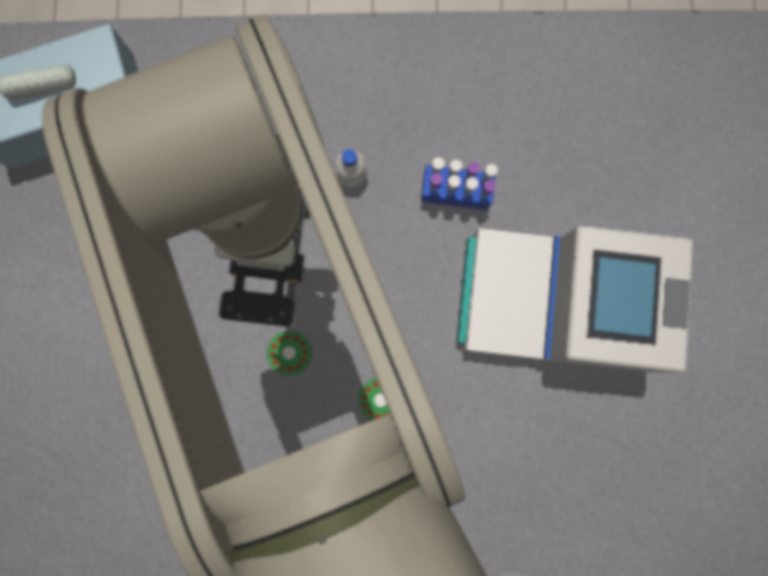

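View pics/s10.png

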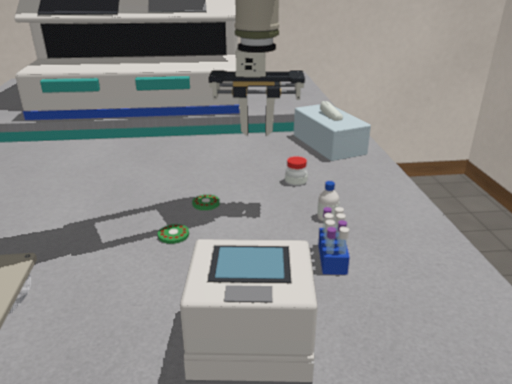

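```bash
python3 -c "
from bench import ctrl
print(ctrl.sign_off())"
```

```text
the job is handed in; nothing more can be done
None
```

I nudged the disc along the deck with two fingertips until it dropped into the seat. Then I pushed the teal front until the tray hit its hard stop, backed the arm away and handed the job in at about 16.7 s.

- **Disc:** before I shut the tray, the top of the disc read 36.0 mm above the table, level with the deck at 36.0 mm. Tilt was under 0.01 rad. I couldn't see the disc once the tray was closed.
- **Tray:** at the end the push force rose from about 4 N to 24 N with no further travel. The last pictures show the teal front flush against the housing. The top camera, only good to a few mm, puts the tray's travel at about 177 mm of 180 mm. The lower of my two estimates was 175 mm, just above the 174 mm limit, so I'm relying mainly on the force rise and the flush front.
- **Bystanders:** the bottle measured about 2 mm from its first position. The rack measured 11 mm from its first position, though it was never touched. I put that down to detection scatter, since it looks unmoved in the pictures. The network gave no result for the cup in the last top picture, but in the side picture it stands where it was.
- **Green discs:** I left both where they were.

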